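# Dispense one catalyst tablet into the empty weighing dish

## Robot

A 6-joint arm with a two-finger parallel gripper is mounted at the origin on a cart in front of the work surface, level with it; the furniture and walls round the work are solid. World frame = base frame: x ahead of the robot, y to its left, z up, the work surface at z = 0. Lengths are in m, angles in rad, forces in N, time in s.
With the tool pointing down it reaches from about 0.275 to 0.975 m from the base axis. Payload 8.4 kg.
Tool frame: the origin (TCP) lies midway between the tips of the shut fingers; the grasp point (between the pads) lies 19 mm behind it; z points along the fingers, y is the direction in which the jaws open and shut (so a half turn about z gives the same grasp; the last joint's range is limited). The gripper opens to 92 mm and grips with 3 to 60 N. Pads are 20 mm wide; open, the fingers measure 128 mm over their backs; the gripper's body (75 mm by 189 mm) begins 69 mm behind the grasp point.
Start: joints at [1.248, 0.353, 1.633, -0, 1.155, -0.002], TCP at [0.197, 0.593, 0.176] pointing down, gripper open.
Joint ranges: [-2.63, 2.63], [-0.92, 2.1], [0.06, 2.66], [-1.3, 4.44], [0, 2.69], [-3.02, 3.02]. Speed limits (rad/s): [2.22, 2.22, 2.79, 3.14, 3.14, 3.14].

## Interface

Orientations are given as a 3x3 rotation matrix whose columns are the frame's x, y, z axes.
In Python, from cell import bot gives the robot as it stands. The module is installed in compiled form; this text tells all that it offers.
- The arm moves only by the tool jog_arm, never from a script. Its arguments are lists of equal length, an entry for each row: "grip": the closure in counts, from 0 (fully open) to 255 (shut); "translation": the shift along the tool's x, y, z in m, a list of three; "turn": the turn about the tool's z in degrees. In form: {"grip": [grip, ...], "translation": [[tx, ty, tz], ...], "turn": [turn, ...]}. A call has 1 to 12 rows; each row shifts and turns the pose as measured when the row begins, along the tool's axes as they then stand; what a row does not reach is not made up. A row lasts 1/12 s, in which the tool goes at most 41.7 mm and 7.16 degrees, less where a joint would pass 70% of its speed; a pose out of reach is approached as far as the arm can. A call is refused whole if a number of a shift passes 0.0417 or a number of a turn 7.16, either way. A call with a gripper value outside its range is refused whole. The fingers move at their own pace and stop on an object; "force" is the grip in N (left out, the last holds). Time passes only in rows, so rows that do not move let the fingers close. It gives the time, the measured TCP pose, the force and the opening at its end, in the units of the state.
- bot.get_state(): the state, without advancing time (a new reading comes with each control period).
- bot.grab_frame(name): name is "scene" or "top"; returns a dict with "frame" (480x640x3 uint8, red, green, blue), "K" (3x3 intrinsics, pixels), "k1" (the pictures are not rectified: a ray, as slopes to the right and down, at radius r is drawn at 1 + k1 r^2 times it, then the intrinsics apply), "world_from_camera" (4x4, takes a point from camera to world coordinates). Camera axes: x right, y down, z forward; pixel columns grow to the right and rows downward; lengths in m; the calibration is good to about 2 mm. A picture is of the moment at which its call begins. There is no depth.
- bot.job_done(): hands the job in, once; it reports no verdict.
Trained networks look in a picture, given as the dict that the camera call returned (one of the last four; its "shot" number tells which), for a name from the list of things; names that differ only in an ending like _2 or _b are one class to them, and where a whole thing is asked for, a point or a joint stands for the part that bears it (a point fixed in the world has none). Each returns a list of dicts, best first, with "p" (0 to 1); they miss things now and then, are a little off and sometimes report something else, mostly with a low value. They report only what shows in the picture. A call takes as long as a camera call.
- bot.look_for(query, picture): "rect" ([centre column, centre row, width, height] in pixels, round what is visible of it).
- bot.masks_of(query, picture): "pixels" (480x640 bool, what is visible of it) and "rect" ([centre column, centre row, width, height] in pixels, round what is visible of it).
- bot.spot_point(query, picture): "xy" ([column, row] in pixels: a listed point, or the origin of a listed thing).
The state is a dict: "clock": time; "q": joint angles; "qd": joint speeds; "joint_efforts": joint torques, N m; "tool_pos": TCP position; "orientation": TCP orientation; "contact_force": force on the tool from outside, world axes, zero at the start; "ft_torque": the same for the moment, N m; "grip_width": finger opening in m.
Only numpy, scipy, OpenCV 4.12 (cv2) and the standard library are available. Lean on these libraries where they do the work, as an engineer would, in place of code of your own. Each camera call takes 0.05 s, during which the arm holds its last target. There are 200 camera calls.

## Task

Two digestion portions are being set out and only one of the two aluminium weighing dishes beside the tablet dispenser has its blue catalyst tablet. Press the dispenser's black plunger fully down once and let it spring back up, so that one tablet comes out on the steel apron, then with a fingertip gently push that tablet sideways off the apron into the empty dish. Do not pinch or pick up anything, do not eject a second tablet, and leave the dishes and the things around where they stand.

Things in the scene. Friction and masses are not known exactly. Their poses are not given: they have to be found in the camera images.
- dispenser: ivory tablet dispenser, fixed, 180 mm long, 90 mm wide. Origin on the bench top below the centre of its upright magazine (four aluminium corner angles with the tablets seen between, black cap; 40 x 47 mm outside, 112 mm high over the bench). Its x axis points from outlet to plunger (rear), z up; the outlet and the apron are on the -x side, the plunger on the +x side
- outlet (a point): point on the flat steel apron's top, 38 mm over the bench, where an ejected tablet's centre comes to rest (within 5 mm), 43 mm before the magazine's centre; axes as the dispenser's. The apron is 90 mm wide (y -45 to +45 mm), its side edges open and overhanging, 5 mm thick; it runs from 39 mm before this point (lip 3 mm high) to the magazine's face 23 mm behind it
- plunger_top (a point): centre of the top of the black mushroom plunger knob (38 mm across), 61 mm behind the magazine's centre, about 150 mm above the bench at rest; it moves straight down when pressed
- plunger (a joint): how far the plunger is pressed down, m: 0 at rest (up), 0.022 fully down on its stop. Spring return, 1.6 N at the top, 6 N at the bottom. A bell crank drives a pusher blade twice as far, which slides the lowest tablet out under the magazine's front (gap 13 mm) onto the apron; the stack drops by one when the plunger is back up
- tablet_1: lowest tablet in the magazine, the one that comes out: blue disc 26 mm across, 10 mm thick, 12 g, brittle. Origin at the centre of its underside, z along its axis
- tablet_2: the next tablet in the stack, of the same shape; it must stay in the magazine
- dish_empty: the round aluminium weighing dish without a tablet: 84 mm across the rim, 72 mm at the foot, 20 mm high, wall and base 2 mm, loose, 50 g. Origin at the centre of its underside. It stands left or right of the apron, about 77 mm from the dispenser's middle line, its rim reaching a few mm under the apron's side edge
- dish_done: an identical dish at the other side of the apron, which already holds a tablet
- tablet_done: the blue tablet that already lies in dish_done, same shape as the others
- tweezers: steel tweezers lying on the bench to the right of the dispenser's rear, 123 mm long, 10 mm high; bystander. Origin under its middle
- bottle_a: glass weighing bottle with lid, 44 mm across, 57 mm high, standing left of the dispenser's rear; bystander. Origin under its middle
- bottle_b: a second such weighing bottle; bystander. Origin under its middle

How it is judged:
By the outcome, as a careful person would: the job done as asked, in the order asked, and still so for the second after the job is handed in, with the robot touching nothing.
It also fails if it takes over 48 s, if anything falls off the work surface, if the arm or the gripper's body presses on something with over 40 N, if the wrist force passes 120 N, or if a joint passes its speed limit or range.

## Working session

There is one attempt and no reset: what is moved stays moved. The work goes in short steps, Python scripts to look and compute and a tool call to move; the robot and the scene stay as the last step left them, time stands still between calls to the robot, and variables do not carry over. Pictures are saved under pics/ and viewed, about 8 in all and at most 12, crops included, and the job is handed in when it is done.

Besides the shell and the picture viewer there is one more tool, called in YAML: its name, and indented under it one key for each argument. jog_arm: Moves the arm, as the interface text tells. Its arguments: {"type":"object","properties":{"grip":{"type":"array"},"translation":{"type":"array"},"turn":{"type":"array"},"force":{"type":"number"}},"required":["grip","translation","turn"]}

```bash
mkdir -p pics
cat > h.py <<'E'
import numpy as np, cv2
from cell import bot
def ray(p,uv):
    K=p["K"]; d=np.array([(uv[0]-K[0][2])/K[0][0],(uv[1]-K[1][2])/K[1][1]]); s=d.copy()
    for _ in range(20): s=d/(1+p["k1"]*(s@s))
    T=np.array(p["world_from_camera"]); return T[:3,3],T[:3,:3]@np.array([s[0],s[1],1])
def at(p,uv,z):
    o,d=ray(p,uv); return o+d*(z-o[2])/d[2]
def proj(p,X):
    T=np.array(p["world_from_camera"]); c=T[:3,:3].T@(np.array(X)-T[:3,3]); s=c[:2]/c[2]; s=s*(1+p["k1"]*(s@s))
    K=p["K"]; return np.array([K[0][0]*s[0]+K[0][2],K[1][1]*s[1]+K[1][2]])
def tri(a,ua,b,ub):
    A=[];y=[]
    for p,u in((a,ua),(b,ub)):
        o,d=ray(p,u); d/=np.linalg.norm(d); M=np.eye(3)-np.outer(d,d); A.append(M); y.append(M@o)
    return np.linalg.lstsq(np.vstack(A),np.hstack(y),rcond=None)[0]
def save(p,n): cv2.imwrite("pics/"+n,p["frame"][:,:,::-1])
E
python3 - <<'E'
from h import *
np.set_printoptions(precision=4,suppress=True)
s=bot.get_state();print(s["clock"],s["tool_pos"],s["orientation"],s["grip_width"])
Z=dict(dispenser=0,outlet=.038,plunger_top=.15,dish_empty=0,dish_done=0,tablet_done=.002,tweezers=0,bottle_a=0)
P={}
for n in("top","scene"):
    p=P[n]=bot.grab_frame(n);save(p,n+"0.png");print(n,np.array(p["world_from_camera"])[:3,3])
    for q,z in Z.items():
        for r in bot.spot_point(q,p)[:2]: print(q,np.round(r["p"],2),np.round(r["xy"],1),at(p,r["xy"],z))
E
```

```text
0.0 [0.1969 0.5926 0.1755] [[-0.949   0.3154 -0.0004]
 [ 0.3154  0.949  -0.0013]
 [ 0.     -0.0014 -1.    ]] 0.0918646385002763
top [0.4824 0.2377 0.9704]
dispenser 0.74 [371.3 222. ] [0.5583 0.1152 0.    ]
outlet 0.81 [381.  242.4] [0.5179 0.1023 0.038 ]
plunger_top 0.87 [367.8 179.8] [0.6152 0.1393 0.15  ]
dish_empty 0.56 [341.3 258.8] [0.4882 0.1727 0.    ]
dish_done 0.62 [415.7 231.3] [0.5406 0.0298 0.    ]
dish_done 0.44 [381.3 241.1] [0.5218 0.0962 0.    ]
tablet_done 0.56 [340.1 254.5] [0.4963 0.1751 0.002 ]
tablet_done 0.54 [415.4 229. ] [0.5449 0.0307 0.002 ]
tweezers 0.55 [409.5 181.4] [0.6369 0.0406 0.    ]
bottle_a 0.94 [293.7 241. ] [0.5219 0.263  0.    ]
bottle_a 0.71 [314.6 207.5] [0.5858 0.2234 0.    ]
scene [ 0.0854 -0.3641  0.7754]
dispenser 0.71 [361.3 318.8] [0.5631 0.1239 0.    ]
outlet 0.74 [349.1 323.6] [0.5178 0.1043 0.038 ]
plunger_top 0.9 [386.8 235.1] [0.6156 0.1355 0.15  ]
dish_empty 0.73 [308.8 320.2] [0.4916 0.1752 0.    ]
dish_empty 0.35 [332.3 277.9] [0.5852 0.2287 0.    ]
dish_done 0.95 [385.9 359.3] [0.5388 0.0372 0.    ]
dish_done 0.5 [348.3 322.5] [0.5406 0.131  0.    ]
tablet_done 0.79 [383.3 351.8] [0.5443 0.0495 0.002 ]
tweezers 0.78 [424.4 328.3] [ 0.6321  0.0449 -0.    ]
bottle_a 0.86 [290.9 283. ] [0.5189 0.2636 0.    ]
bottle_a 0.68 [333.4 279.5] [ 0.5842  0.2243 -0.    ]
```

```bash
python3 -c "
import cv2,numpy as np
print(cv2.imread('pics/top0.png').shape)"
```

```text
(480, 640, 3)
```

View pics/top0.png

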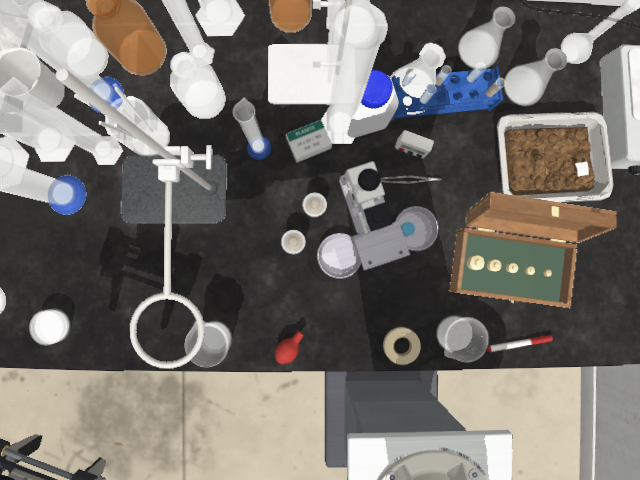

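View pics/scene0.png

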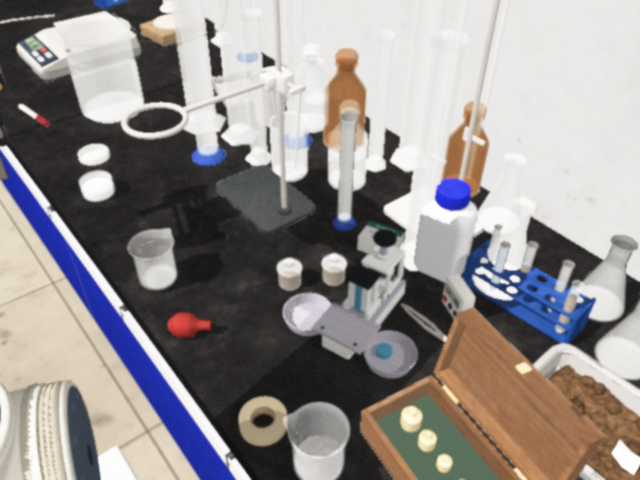

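The top view shows the dispenser at about (375,215), turned about 19°. The empty dish is on its left at (340,256), and the dish with a tablet on its right at (413,229). The scene view agrees: tablet at (383,351), empty dish at (307,313). Next I check the tall obstacles near the path.

Run:
```python
from h import *
np.set_printoptions(precision=3,suppress=True)
a=bot.grab_frame("top");b=bot.grab_frame("scene")
for n,u,v in(("ring",(167,295),(185,108)),("ringfront",(167,366),(125,125)),("clamp",(168,165),(280,80)),("bluecap",(376,89),(453,193)),("box",(415,140),(460,290)),("cyl",(258,146),(347,112)),("knob",(368,179),(385,237)),("bottleB",(315,203),(334,262)),("bottleA",(293,240),(290,267))): print(n,tri(a,u,b,v))
R=np.array(bot.get_state()["orientation"]);print(at(a,(320,368),0))
c,s=np.cos(np.radians(19.2)),np.sin(np.radians(19.2))
# outline checks
o=np.array([.558,.117]);ex=np.array([c,s]);ey=np.array([-s,c])
for n,x,y,z in(("ac-l",-.082,.045,.038),("ac-r",-.082,-.045,.038),("out",-.043,0,.038),("ar",-.02,.045,.038),("cap",0,0,.112),("plg",.061,0,.15),("dish",-.043,.077,.02)):
  w=np.r_[o+x*ex+y*ey,z];print(n,w,proj(a,w),proj(b,w))
im=cv2.resize(a["frame"][150:290,290:450],(800,700),interpolation=cv2.INTER_CUBIC)[:600]
for n,x,y,z in(("ac-l",-.082,.045,.038),("ac-r",-.082,-.045,.038),("out",-.043,0,.038),("ar",-.02,.045,.038),("ar2",-.02,-.045,.038),("cap",0,0,.112),("plg",.061,0,.15),("dish",-.043,.077,.0)):
  w=proj(a,np.r_[o+x*ex+y*ey,z]);cv2.circle(im,tuple(int(t) for t in (w-[290,150])*5),4,(255,0,0),1)
cv2.imwrite("pics/c1.png",im[:,:,::-1])
```

```text
ring [0.44  0.419 0.306]
ringfront [0.346 0.419 0.309]
clamp [0.614 0.42  0.299]
bluecap [0.757 0.129 0.172]
box [0.705 0.04  0.049]
cyl [0.649 0.298 0.281]
knob [0.617 0.139 0.143]
bottleB [0.588 0.225 0.041]
bottleA [0.521 0.264 0.038]
[0.282 0.213 0.   ]
ac-l [0.466 0.133 0.038] [364.711 270.962] [312.058 328.207]
ac-r [0.495 0.048 0.038] [410.745 254.684] [361.975 353.473]
out [0.517 0.103 0.038] [380.721 242.681] [349.462 324.266]
ar [0.524 0.153 0.038] [353.456 238.888] [332.924 303.631]
cap [0.558 0.117 0.112] [378.518 217.027] [365.549 274.783]
plg [0.616 0.137 0.15 ] [369.192 179.571] [386.121 234.57 ]
dish [0.492 0.176 0.02 ] [340.481 256.649] [308.843 311.856]
```

View pics/c1.png

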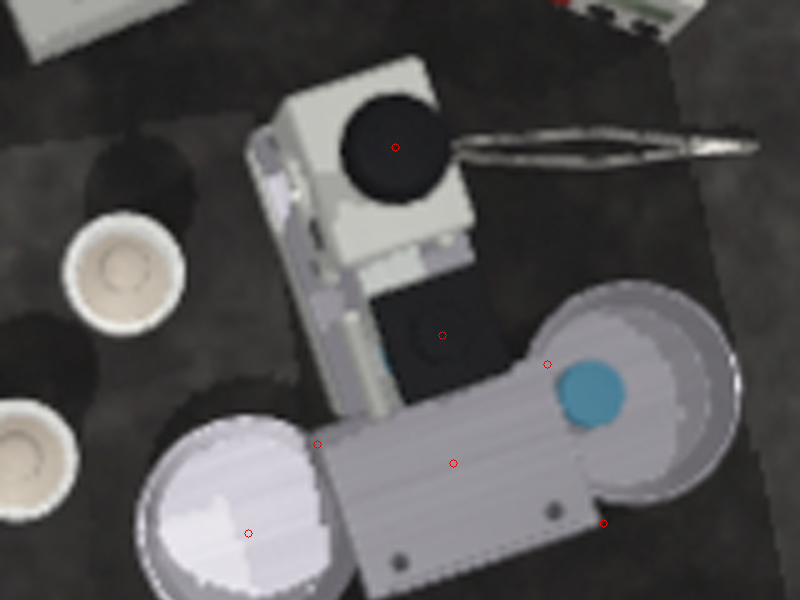

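jog_arm:
  grip: [255,255,255,255,255,255,255,255,255,255,255,255]
  translation:
    - [-0.0133,-0.0354,-0.004]
    - [-0.0133,-0.0354,-0.004]
    - [-0.0133,-0.0354,-0.004]
    - [-0.0133,-0.0354,-0.004]
    - [-0.0133,-0.0354,-0.004]
    - [-0.0133,-0.0354,-0.004]
    - [-0.0133,-0.0354,-0.004]
    - [-0.0133,-0.0354,-0.004]
    - [-0.0133,-0.0354,-0.004]
    - [0,0,0]
    - [0,0,0]
    - [0,0,0]
  turn: [0,0,0,0,0,0,0,0,0,0,-7,-7]

```text
clock: 2.0
tool_pos: [0.2087, 0.239, 0.2107]
orientation: [[-0.997, 0.073, 0.004], [0.073, 0.997, 0.003], [-0.003, 0.003, -1.0]]
contact_force: [-0.3, 1.0, 0.6]
grip_width: 0.0139
```

jog_arm:
  grip: [255,255,255,255,255,255,255,255,255,255,255,255]
  translation:
    - [0,0,0]
    - [0,0,0]
    - [0,0,0]
    - [0,0,0]
    - [-0.03,-0.0195,0]
    - [-0.03,-0.0195,0]
    - [-0.03,-0.0195,0]
    - [-0.03,-0.0195,0]
    - [-0.03,-0.0195,0]
    - [-0.03,-0.0195,0]
    - [-0.03,-0.0195,0]
    - [0,0,0]
  turn: [-5.85,-5.85,-5.85,-5.85,0,0,0,0,0,0,0,0]

```text
clock: 3.0
tool_pos: [0.4666, 0.1899, 0.2139]
orientation: [[-0.931, -0.365, 0.012], [-0.365, 0.931, 0.012], [-0.016, 0.007, -1.0]]
contact_force: [0.6, 0.1, -0.8]
grip_width: 0.0003
```

jog_arm:
  grip: [255,255,255,255,255,255,255,255,255]
  translation:
    - [0,0,0]
    - [-0.0205,-0.0165,0]
    - [-0.0205,-0.0165,0]
    - [-0.0205,-0.0165,0]
    - [-0.0205,-0.0165,0]
    - [-0.0205,-0.0165,0]
    - [-0.0205,-0.0165,0]
    - [0,0,0]
    - [0,0,0]
  turn: [2.2,0,0,0,0,0,0,0,0]

```text
clock: 3.75
tool_pos: [0.6223, 0.137, 0.2119]
orientation: [[-0.946, -0.325, 0.009], [-0.324, 0.946, 0.014], [-0.013, 0.01, -1.0]]
contact_force: [-0.0, -0.4, -0.1]
grip_width: 0.0005
```

Run:
```python
from h import *
np.set_printoptions(precision=4,suppress=True)
s=bot.get_state();print(s["tool_pos"],s["contact_force"],s["q"])
a=bot.grab_frame("scene")
im=cv2.resize(a["frame"][120:390,250:490],(720,810),interpolation=cv2.INTER_CUBIC)[:600]
for w in (s["tool_pos"],[.616,.137,.15]):
  w=proj(a,w);cv2.circle(im,tuple(int(t) for t in (w-[250,120])*3),4,(255,0,0),1)
cv2.imwrite("pics/c2.png",im[:,:,::-1])
```

```text
[0.6223 0.137  0.2119] [-0.013  -0.3834 -0.1127] [ 0.2071  0.3346  1.5783  0.0123  1.2171 -1.6984]
```

View pics/c2.png

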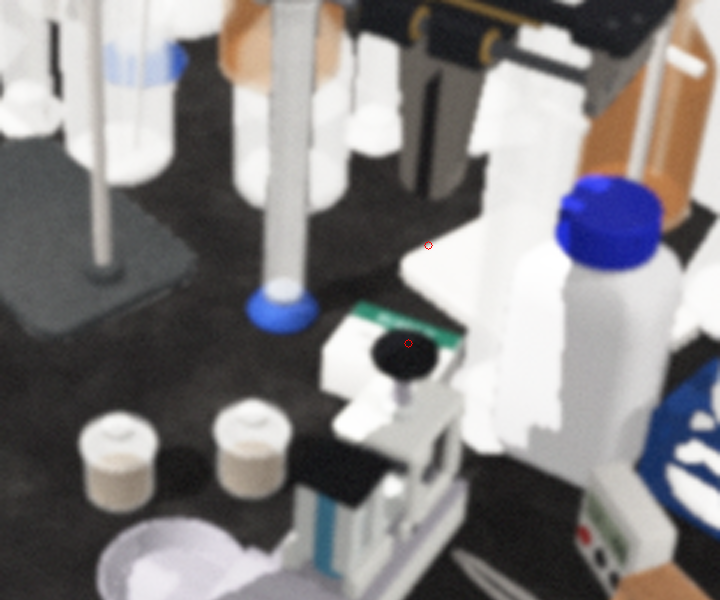

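The knob matches its projection at (408,343). The fingertips appear at about (430,190), but the reported TCP projects to (428,245). I'll check that disagreement from the top camera.

Run:
```python
from h import *
np.set_printoptions(precision=4,suppress=True)
s=bot.get_state();print(s["clock"],s["tool_pos"],s["contact_force"],s["qd"])
a=bot.grab_frame("top")
im=cv2.resize(a["frame"][100:300,260:500],(720,600),interpolation=cv2.INTER_CUBIC)
for w in (s["tool_pos"],[.616,.137,.15]):
  w=proj(a,w);cv2.circle(im,tuple(int(t) for t in (w-[260,100])*3),4,(255,0,0),1)
cv2.imwrite("pics/c3.png",im[:,:,::-1])
```

```text
3.8 [0.6222 0.137  0.2119] [-0.3405  0.1415  1.0171] [ 0.0126 -0.0215  0.0247  0.0003  0.0052 -0.0011]
```

View pics/c3.png

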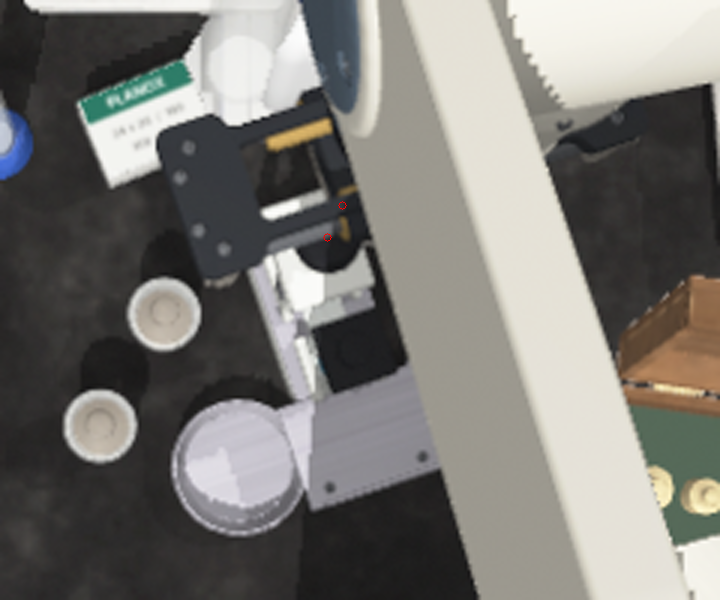

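jog_arm:
  grip: [255,255,255,255,255,255,255,255]
  translation:
    - [0.006,0.001,0.012]
    - [0,0,0.012]
    - [0,0,0.012]
    - [0,0,0.008]
    - [0,0,0.006]
    - [0,0,0]
    - [0,0,0.004]
    - [0,0,0]
  turn: [0,0,0,0,0,0,0,0]

```text
clock: 4.52
tool_pos: [0.612, 0.1403, 0.1548]
orientation: [[-0.944, -0.329, 0.008], [-0.328, 0.944, 0.014], [-0.013, 0.011, -1.0]]
contact_force: [-0.3, 0.2, -0.3]
grip_width: 0.0009
```

Run:
```python
from h import *
s=bot.get_state();print(s["clock"],s["tool_pos"],s["contact_force"])
a=bot.grab_frame("scene")
im=cv2.resize(a["frame"][140:340,280:480],(800,800),interpolation=cv2.INTER_CUBIC)[:600]
for w in (s["tool_pos"],[.616,.137,.15]):
  w=proj(a,w);cv2.circle(im,tuple(int(t) for t in (w-[280,140])*4),4,(255,0,0),1)
cv2.imwrite("pics/c4.png",im[:,:,::-1])
```

```text
4.5167 [0.61201798 0.14025489 0.15479804] [-0.25890327  0.18210283 -0.29107128]
```

View pics/c4.png

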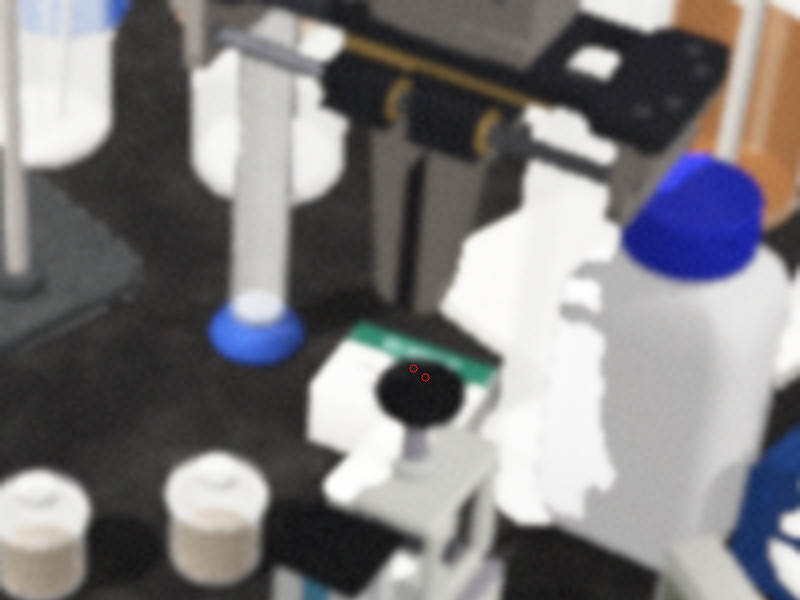

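Run:
```python
from h import *
np.set_printoptions(precision=4,suppress=True)
a=bot.grab_frame("scene")
for uv,tz in(((393.3,184.5),.212),((381.3,217.5),.155)):
  for dz in(0,.01,.02,.03,.04): print(tz,dz,at(a,uv,tz+dz))
t=bot.grab_frame("top")
for z in(.25,.3,.35): print(z,at(t,(329,166.7),z))
im=cv2.resize(t["frame"][110:260,280:480],(800,600),interpolation=cv2.INTER_CUBIC)
w=proj(t,bot.get_state()["tool_pos"]);cv2.circle(im,tuple(int(v) for v in (w-[280,110])*4),4,(255,0,0),1)
cv2.imwrite("pics/c5.png",im[:,:,::-1])
```

```text
0.212 0 [0.6531 0.1685 0.212 ]
0.212 0.01 [0.6431 0.159  0.222 ]
0.212 0.02 [0.633  0.1496 0.232 ]
0.212 0.03 [0.6229 0.1401 0.242 ]
0.212 0.04 [0.6128 0.1307 0.252 ]
0.155 0 [0.6337 0.1686 0.155 ]
0.155 0.01 [0.6249 0.1601 0.165 ]
0.155 0.02 [0.6161 0.1515 0.175 ]
0.155 0.03 [0.6072 0.1429 0.185 ]
0.155 0.04 [0.5984 0.1343 0.195 ]
0.25 [0.6176 0.2066 0.25  ]
0.3 [0.6082 0.2088 0.3   ]
0.35 [0.5988 0.2109 0.35  ]
```

View pics/c5.png

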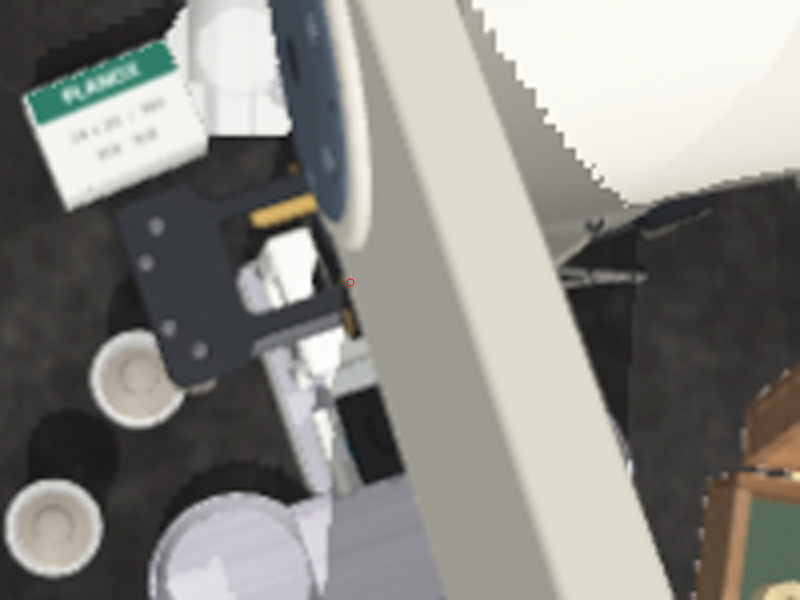

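The top view shows the arm centred over the plunger in xy. The scene view is consistent with the visible fingertips sitting about 30 mm above the reported TCP. Force will show where contact really is.

jog_arm:
  grip: [255,255,255,255,255,255]
  translation:
    - [-0.0028,-0.004,0]
    - [0,0,0.004]
    - [0,0,0.004]
    - [0,0,0.004]
    - [0,0,0]
    - [0,0,0]
  turn: [0,0,0,0,0,0]

```text
clock: 5.17
tool_pos: [0.6187, 0.1372, 0.1441]
orientation: [[-0.945, -0.328, 0.013], [-0.328, 0.945, 0.015], [-0.017, 0.01, -1.0]]
contact_force: [-0.3, 0.2, 1.5]
grip_width: 0.0003
```

jog_arm:
  grip: [255,255,255,255]
  translation:
    - [0.001,0,0.004]
    - [0.001,0,0.004]
    - [0,0,0]
    - [0,0,0]
  turn: [0,0,0,0]

```text
clock: 5.5
tool_pos: [0.6164, 0.1366, 0.1349]
orientation: [[-0.945, -0.328, 0.012], [-0.328, 0.945, 0.015], [-0.016, 0.01, -1.0]]
contact_force: [0.2, -0.0, -0.9]
grip_width: 0.0002
```

Run:
```python
from h import *
np.set_printoptions(precision=4,suppress=True)
s=bot.get_state();print(s["clock"],s["tool_pos"],s["contact_force"])
a=bot.grab_frame("scene")
print(bot.get_state()["contact_force"])
im=cv2.resize(a["frame"][170:320,300:500],(800,600),interpolation=cv2.INTER_CUBIC)
cv2.imwrite("pics/c6.png",im[:,:,::-1])
```

```text
5.5 [0.6164 0.1366 0.1349] [ 0.1843 -0.0385 -0.8935]
[ 0.4028 -0.1036  0.2677]
```

View pics/c6.png

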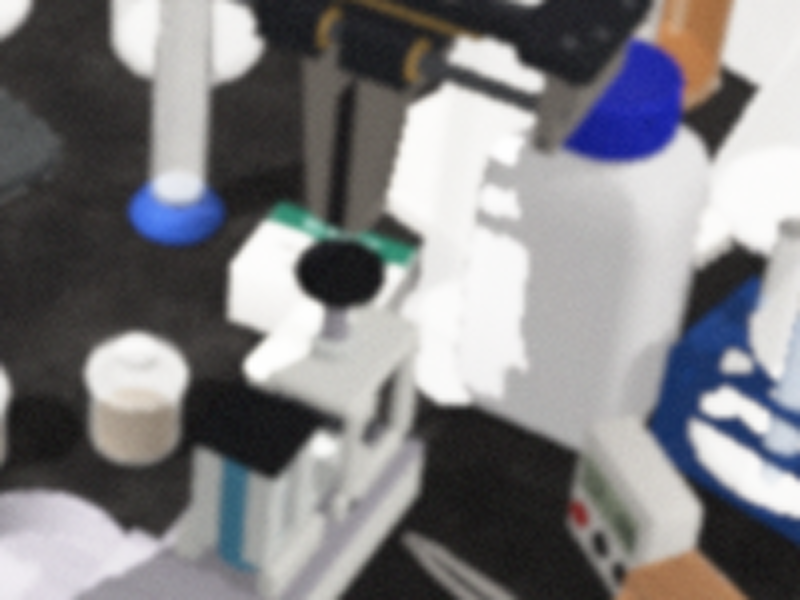

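Run:
```python
from h import *
np.set_printoptions(precision=4,suppress=True)
a=bot.grab_frame("scene");t=bot.grab_frame("top")
for u in((397,95),(483,120)):
  u=np.array(u)/4+[280,140]; v=np.array((350,322))/4+[280,110]
  X=tri(a,u,t,v);print(X,proj(a,X)-u,proj(t,X)-v)
```

```text
[0.5864 0.1501 0.2869] [-6.9684  1.0231] [ 4.5061 -5.7915]
[0.599  0.1389 0.2752] [-17.1438   2.0872] [ 11.4338 -13.5401]
```

Fingertips at about (340,230), with the knob top at (340,265) and no contact yet. That supports the tips being about 30 mm above the reported TCP. I'll keep going down in small steps.

jog_arm:
  grip: [255,255,255,255]
  translation:
    - [0,0,0.004]
    - [0,0,0.004]
    - [0,0,0]
    - [0,0,0]
  turn: [0,0,0,0]

```text
clock: 5.98
tool_pos: [0.6171, 0.1369, 0.1269]
orientation: [[-0.945, -0.328, 0.013], [-0.328, 0.945, 0.015], [-0.018, 0.01, -1.0]]
contact_force: [0.1, -0.2, 0.1]
grip_width: 0.0006
```

jog_arm:
  grip: [255,255,255,255]
  translation:
    - [0,0,0.003]
    - [0,0,0.003]
    - [0,0,0]
    - [0,0,0]
  turn: [0,0,0,0]

```text
clock: 6.32
tool_pos: [0.6171, 0.137, 0.12]
orientation: [[-0.945, -0.328, 0.013], [-0.328, 0.945, 0.015], [-0.017, 0.01, -1.0]]
contact_force: [-0.4, -0.9, -0.2]
grip_width: 0.0002
```

Run:
```python
from h import *
np.set_printoptions(precision=4,suppress=True)
s=bot.get_state();print(s["clock"],s["tool_pos"],s["contact_force"],s["ft_torque"])
a=bot.grab_frame("scene")
for q in("plunger_top",): print([(r["p"],r["xy"]) for r in bot.spot_point(q,a)[:2]])
im=cv2.resize(a["frame"][170:320,300:500],(800,600),interpolation=cv2.INTER_CUBIC)
cv2.imwrite("pics/c7.png",im[:,:,::-1])
```

```text
6.3167 [0.6171 0.137  0.12  ] [-0.437  -0.9452 -0.2407] [0.0149 0.0453 0.0517]
[(0.91, [384.5, 236.6])]
```

View pics/c7.png

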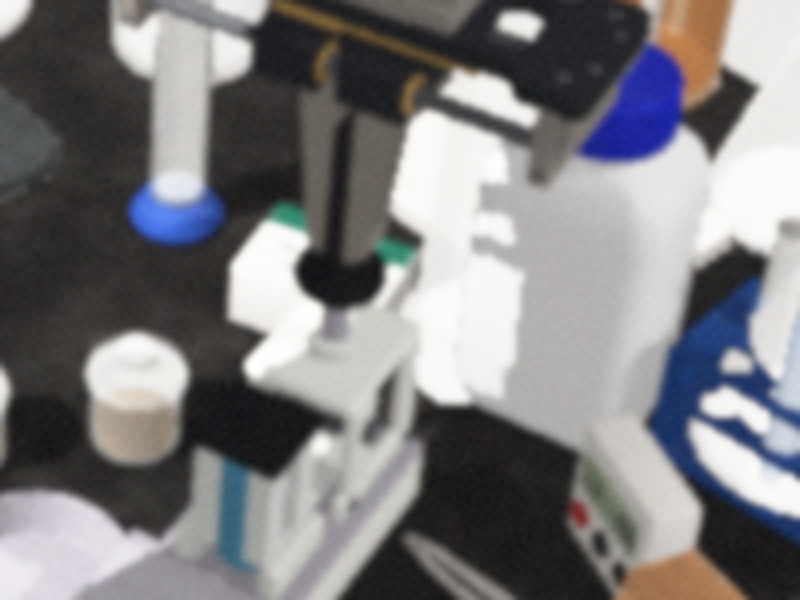

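The fingers now occlude the knob, with tips at about (345,262) on its top centre. So they are above it, and contact is close.

jog_arm:
  grip: [255,255,255,255]
  translation:
    - [0,0,0.004]
    - [0,0,0.004]
    - [0,0,0]
    - [0,0,0]
  turn: [0,0,0,0]

```text
clock: 6.75
tool_pos: [0.6175, 0.1371, 0.1116]
orientation: [[-0.945, -0.328, 0.014], [-0.328, 0.945, 0.015], [-0.018, 0.01, -1.0]]
contact_force: [0.3, -0.4, 0.2]
grip_width: 0.0004
```

jog_arm:
  grip: [255,255,255,255]
  translation:
    - [0,0,0.004]
    - [0,0,0.004]
    - [0,0,0]
    - [0,0,0]
  turn: [0,0,0,0]

```text
clock: 7.08
tool_pos: [0.6178, 0.1372, 0.1037]
orientation: [[-0.945, -0.328, 0.014], [-0.328, 0.945, 0.015], [-0.019, 0.01, -1.0]]
contact_force: [-0.8, -0.7, 3.3]
grip_width: 0.0004
```

jog_arm:
  grip: [255,255,255,255]
  translation:
    - [0,0,0.003]
    - [0,0,0.002]
    - [0,0,0]
    - [0,0,0]
  turn: [0,0,0,0]

```text
clock: 7.42
tool_pos: [0.6178, 0.1372, 0.0991]
orientation: [[-0.945, -0.328, 0.014], [-0.328, 0.945, 0.015], [-0.019, 0.01, -1.0]]
contact_force: [-1.4, -0.5, 3.6]
grip_width: 0.0004
```

jog_arm:
  grip: [255,255,255,255,255]
  translation:
    - [0,0,0.004]
    - [0,0,0.003]
    - [0,0,0.002]
    - [0,0,0]
    - [0,0,0]
  turn: [0,0,0,0,0]

```text
clock: 7.83
tool_pos: [0.6179, 0.1372, 0.0911]
orientation: [[-0.945, -0.328, 0.015], [-0.328, 0.945, 0.015], [-0.019, 0.009, -1.0]]
contact_force: [-1.1, -0.5, 4.9]
grip_width: 0.0007
```

jog_arm:
  grip: [255,255,255]
  translation:
    - [0,0,0.002]
    - [0,0,0]
    - [0,0,0]
  turn: [0,0,0]

```text
clock: 8.08
tool_pos: [0.6179, 0.1372, 0.0901]
orientation: [[-0.945, -0.328, 0.015], [-0.328, 0.945, 0.015], [-0.019, 0.009, -1.0]]
contact_force: [-2.4, -1.7, 5.6]
grip_width: 0.0004
```

jog_arm:
  grip: [255,255,255]
  translation:
    - [0,0,0.003]
    - [0,0,0]
    - [0,0,0]
  turn: [0,0,0]

```text
clock: 8.33
tool_pos: [0.618, 0.1372, 0.0906]
orientation: [[-0.944, -0.328, 0.015], [-0.328, 0.945, 0.015], [-0.019, 0.009, -1.0]]
contact_force: [-3.2, -0.3, 3.9]
grip_width: 0.0004
```

jog_arm:
  grip: [255,255,255]
  translation:
    - [0,0,0.003]
    - [0,0,0]
    - [0,0,0]
  turn: [0,0,0]

```text
clock: 8.58
tool_pos: [0.6181, 0.1372, 0.0905]
orientation: [[-0.944, -0.328, 0.016], [-0.328, 0.945, 0.015], [-0.02, 0.009, -1.0]]
contact_force: [-1.9, -1.6, 5.4]
grip_width: 0.0003
```

jog_arm:
  grip: [255,255]
  translation:
    - [0,0,0.005]
    - [0,0,0.006]
  turn: [0,0]

```text
clock: 8.75
tool_pos: [0.619, 0.1375, 0.088]
orientation: [[-0.944, -0.328, 0.018], [-0.328, 0.944, 0.016], [-0.022, 0.009, -1.0]]
contact_force: [-31.3, -8.5, 85.5]
grip_width: 0.0009
```

Run:
```python
from h import *
np.set_printoptions(precision=4,suppress=True)
s=bot.get_state();print(s["clock"],s["tool_pos"],s["contact_force"])
a=bot.grab_frame("scene")
for q in("plunger_top","tablet_1","dispenser"): print(q,[(r["p"],r["xy"]) for r in bot.spot_point(q,a)[:3]])
im=cv2.resize(a["frame"][210:360,290:450],(800,750),interpolation=cv2.INTER_CUBIC)[:600]
cv2.imwrite("pics/c8.png",im[:,:,::-1])
print(bot.get_state()["contact_force"])
```

```text
8.75 [0.619  0.1375 0.088 ] [-31.307   -8.5427  85.4759]
plunger_top [(0.66, [383.8, 248.1])]
tablet_1 [(0.52, [348.5, 327.0]), (0.39, [365.9, 302.2])]
dispenser [(0.81, [356.2, 319.8])]
[-23.2706  -6.5481  58.3367]
```

View pics/c8.png

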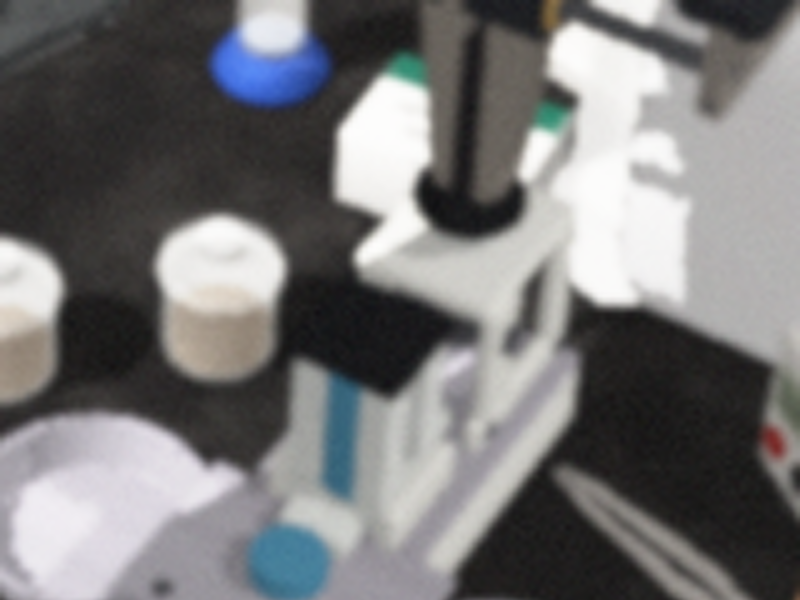

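The plunger is fully down on its stop: force spiked to 85 N, and the knob is low. The blue tablet is out on the apron at (290,560), with the pusher behind it. The stop height gives an offset: true tip z ≈ reported + 0.039. Releasing now.

jog_arm:
  grip: [255,255,255,255,255,255,255,255]
  translation:
    - [0,0,-0.005]
    - [0,0,-0.008]
    - [0,0,-0.01]
    - [0,0,-0.015]
    - [0,0,-0.015]
    - [0,0,-0.015]
    - [0,0,0]
    - [0,0,0]
  turn: [0,0,0,0,0,0,0,0]

```text
clock: 9.62
tool_pos: [0.6181, 0.1366, 0.163]
orientation: [[-0.944, -0.328, 0.022], [-0.328, 0.944, 0.017], [-0.026, 0.009, -1.0]]
contact_force: [-0.6, -0.6, 0.4]
grip_width: 0.0004
```

Run:
```python
from h import *
np.set_printoptions(precision=4,suppress=True)
s=bot.get_state();print(s["clock"],s["tool_pos"],s["contact_force"])
a=bot.grab_frame("scene")
for q,z in(("plunger_top",.15),("tablet_1",.038),("dish_empty",0)): print(q,[(r["p"],r["xy"],at(a,r["xy"],z)) for r in bot.spot_point(q,a)[:3]])
hsv=cv2.cvtColor(a["frame"],cv2.COLOR_RGB2HSV)
m=cv2.inRange(hsv,(90,110,60),(108,255,255)); m[:300]=0;m[:, :320]=0;m[380:]=0;m[:,400:]=0
n,l,st,c=cv2.connectedComponentsWithStats(m)
for i in range(1,n):
  if st[i,4]>20: print(st[i],c[i],at(a,c[i],.0455))
```

```text
9.6167 [0.6181 0.1366 0.163 ] [-0.5961 -0.6205  0.3503]
plunger_top [(0.64, [386.3, 235.9], array([0.6137, 0.1346, 0.15  ]))]
tablet_1 [(0.75, [346.3, 325.2], array([0.5122, 0.1044, 0.038 ])), (0.27, [332.5, 279.0], array([0.5593, 0.1973, 0.038 ]))]
dish_empty [(0.68, [310.0, 319.6], array([0.494, 0.175, 0.   ]))]
[356 300   4   7  24] [357.7083 302.625 ] [0.553  0.1249 0.0455]
[340 316  15  14 166] [347.1988 322.1807] [0.5129 0.1035 0.0455]
[377 344  14  14 168] [383.5536 350.5714] [0.5204 0.0277 0.0455]
```

jog_arm:
  grip: [255,255,255,255,255,255,255,255,255,255,255,255]
  translation:
    - [0.022,-0.0076,0]
    - [0.022,-0.0076,0]
    - [0.022,-0.0076,0]
    - [0.022,-0.0076,0]
    - [0.022,-0.0076,0]
    - [0,0,0]
    - [0,0,0.018]
    - [0,0,0.018]
    - [0,0,0.018]
    - [0,0,0.018]
    - [0,0,0.018]
    - [0,0,0]
  turn: [0,0,0,0,0,0,0,0,0,0,0,0]

```text
clock: 10.82
tool_pos: [0.5211, 0.0638, 0.0573]
orientation: [[-0.945, -0.328, 0.012], [-0.328, 0.945, 0.016], [-0.016, 0.011, -1.0]]
contact_force: [-0.8, -0.6, -0.0]
grip_width: 0.0003
```

jog_arm:
  grip: [255,255,255,255,255]
  translation:
    - [-0.005,-0.001,0.01]
    - [0,0,0.01]
    - [0,0,0.01]
    - [0,0,0]
    - [0,0,0]
  turn: [0,0,0,0,0]

```text
clock: 11.23
tool_pos: [0.5268, 0.0658, 0.0253]
orientation: [[-0.944, -0.328, 0.009], [-0.328, 0.944, 0.016], [-0.014, 0.012, -1.0]]
contact_force: [-0.5, 0.3, 0.7]
grip_width: 0.0006
```

Run:
```python
from h import *
np.set_printoptions(precision=4,suppress=True)
s=bot.get_state();print(s["clock"],s["tool_pos"],s["contact_force"])
p=np.array(s["tool_pos"])
a=bot.grab_frame("scene")
im=cv2.resize(a["frame"][250:400,290:450],(800,750),interpolation=cv2.INTER_CUBIC)[:600]
for w,c in ((p,(255,0,0)),(p+[0,0,.039],(255,255,0)),([p[0],p[1],.038],(0,255,0))):
  w=proj(a,w);cv2.circle(im,tuple(int(t) for t in (w-[290,250])*5),4,c,1)
cv2.imwrite("pics/c9.png",im[:,:,::-1])
```

```text
11.2333 [0.5268 0.0658 0.0253] [-0.5384  0.313   0.7114]
```

View pics/c9.png

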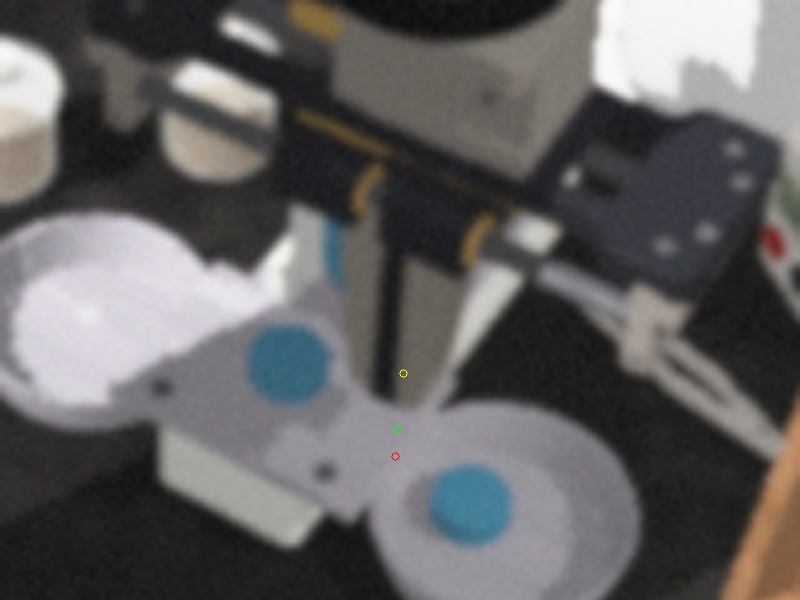

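The tablet sits on the apron at (290,363), with the shut fingers on its far side and their tips at about (395,400), still above the apron. I lower with force sensing.

jog_arm:
  grip: [255,255,255,255,255]
  translation:
    - [0,0,0.005]
    - [0,0,0.004]
    - [0,0,0.002]
    - [0,0,0]
    - [0,0,0]
  turn: [0,0,0,0,0]

```text
clock: 11.7
tool_pos: [0.5279, 0.066, 0.0152]
orientation: [[-0.945, -0.328, 0.012], [-0.328, 0.945, 0.016], [-0.017, 0.011, -1.0]]
contact_force: [0.9, 0.0, 0.2]
grip_width: 0.0002
```

jog_arm:
  grip: [255,255,255]
  translation:
    - [0,0,0.003]
    - [0,0,0]
    - [0,0,0]
  turn: [0,0,0]

```text
clock: 11.95
tool_pos: [0.5282, 0.0661, 0.0123]
orientation: [[-0.944, -0.328, 0.013], [-0.328, 0.944, 0.016], [-0.018, 0.011, -1.0]]
contact_force: [0.7, -0.7, 0.5]
grip_width: 0.0005
```

jog_arm:
  grip: [255,255,255]
  translation:
    - [0,0,0.002]
    - [0,0,0]
    - [0,0,0]
  turn: [0,0,0]

```text
clock: 12.2
tool_pos: [0.5284, 0.0661, 0.0102]
orientation: [[-0.944, -0.328, 0.013], [-0.328, 0.945, 0.016], [-0.018, 0.011, -1.0]]
contact_force: [0.6, -0.1, 0.2]
grip_width: 0.0002
```

jog_arm:
  grip: [255,255,255]
  translation:
    - [0,0,0.002]
    - [0,0,0]
    - [0,0,0]
  turn: [0,0,0]

```text
clock: 12.45
tool_pos: [0.5284, 0.0661, 0.008]
orientation: [[-0.944, -0.328, 0.013], [-0.328, 0.945, 0.016], [-0.018, 0.011, -1.0]]
contact_force: [-0.4, -0.3, -0.2]
grip_width: 0.0005
```

jog_arm:
  grip: [255,255,255]
  translation:
    - [0,0,0.002]
    - [0,0,0]
    - [0,0,0]
  turn: [0,0,0]

```text
clock: 12.7
tool_pos: [0.5285, 0.0662, 0.0058]
orientation: [[-0.944, -0.328, 0.013], [-0.328, 0.945, 0.016], [-0.018, 0.011, -1.0]]
contact_force: [-0.4, 0.5, -0.0]
grip_width: 0.0002
```

jog_arm:
  grip: [255,255,255]
  translation:
    - [0,0,0.002]
    - [0,0,0]
    - [0,0,0]
  turn: [0,0,0]

```text
clock: 12.95
tool_pos: [0.5285, 0.0662, 0.0036]
orientation: [[-0.944, -0.328, 0.013], [-0.328, 0.945, 0.016], [-0.018, 0.011, -1.0]]
contact_force: [0.3, -0.3, 0.5]
grip_width: 0.0005
```

jog_arm:
  grip: [255,255,255]
  translation:
    - [0,0,0.002]
    - [0,0,0]
    - [0,0,0]
  turn: [0,0,0]

```text
clock: 13.2
tool_pos: [0.5285, 0.0662, 0.0014]
orientation: [[-0.945, -0.328, 0.013], [-0.328, 0.945, 0.016], [-0.018, 0.011, -1.0]]
contact_force: [0.3, -0.2, -0.1]
grip_width: 0.0004
```

jog_arm:
  grip: [255,255,255,255,255,255,255]
  translation:
    - [0.0015,0.004,0]
    - [0.001,0.004,0]
    - [0,0.003,0]
    - [0,0.004,0]
    - [0,0.004,0]
    - [0,0,0]
    - [0,0,0]
  turn: [0,0,0,0,0,0,0]

```text
clock: 13.78
tool_pos: [0.5187, 0.0856, 0.0016]
orientation: [[-0.944, -0.329, 0.013], [-0.328, 0.944, 0.016], [-0.018, 0.011, -1.0]]
contact_force: [0.5, -0.6, 0.6]
grip_width: 0.0003
```

```bash
cat > blue.py <<'E'
from h import *
np.set_printoptions(precision=4,suppress=True)
s=bot.get_state();print(s["clock"],s["tool_pos"],s["contact_force"])
for cam in("scene","top"):
  a=bot.grab_frame(cam)
  m=cv2.inRange(cv2.cvtColor(a["frame"],cv2.COLOR_RGB2HSV),(90,110,60),(108,255,255))
  n,l,st,c=cv2.connectedComponentsWithStats(m)
  for i in range(1,n):
    if st[i,4]>12:
      X=at(a,c[i],.0455);Y=at(a,c[i],.008)
      if .42<X[0]<.62 and -.03<X[1]<.26: print(cam,st[i],"apron",X,"dish",Y)
E
python3 blue.py
```

```text
13.7833 [0.5187 0.0856 0.0016] [ 0.501  -0.5629  0.5541]
scene [336 314   9  14 104] apron [0.5068 0.1129 0.0455] dish [0.5285 0.1374 0.008 ]
scene [377 344  15  14 168] apron [0.5205 0.0277 0.0455] dish [0.5429 0.0478 0.008 ]
top [370 242  13   9  76] apron [0.5102 0.1124 0.0455] dish [0.5113 0.1073 0.008 ]
```

jog_arm:
  grip: [255,255,255,255,255,255,255,255]
  translation:
    - [0,0.006,0]
    - [0,0.007,0]
    - [0,0.008,0]
    - [0,0.009,0]
    - [0,0.009,0]
    - [0,0.008,0]
    - [0,0,0]
    - [0,0,0]
  turn: [0,0,0,0,0,0,0,0]

```text
clock: 14.55
tool_pos: [0.5016, 0.1351, 0.0022]
orientation: [[-0.944, -0.328, 0.013], [-0.328, 0.944, 0.016], [-0.018, 0.011, -1.0]]
contact_force: [0.4, -0.3, 0.3]
grip_width: 0.0
```

```bash
python3 blue.py
```

```text
14.55 [0.5016 0.1351 0.0022] [ 0.4022 -0.2781  0.3191]
scene [356 289   5   7  24] apron [0.5686 0.1428 0.0455] dish [0.5934 0.1688 0.008 ]
scene [356 302   4   5  15] apron [0.5514 0.1229 0.0455] dish [0.5753 0.1479 0.008 ]
scene [305 313  13  13 126] apron [0.4719 0.1444 0.0455] dish [0.4917 0.1706 0.008 ]
scene [377 344  15  14 168] apron [0.5206 0.0277 0.0455] dish [0.5429 0.0479 0.008 ]
top [338 253   7   9  43] apron [0.4902 0.1764 0.0455] dish [0.4906 0.1739 0.008 ]
```

Both cameras put the tablet at dish height near the dish centre (0.491, 0.172). I raise the arm clear and take a final look.

jog_arm:
  grip: [255,255,255,255,255,255,255,255,255,255,255]
  translation:
    - [0,0,-0.008]
    - [0,0,-0.015]
    - [0,0,-0.02]
    - [0,0,-0.025]
    - [0,0,-0.025]
    - [0,0,-0.025]
    - [0,0,-0.025]
    - [0.02,0,-0.02]
    - [0.03,0,0]
    - [0.03,0,0]
    - [0,0,0]
  turn: [0,0,0,0,0,0,0,0,0,0,0]

```text
clock: 15.57
tool_pos: [0.4229, 0.1012, 0.177]
orientation: [[-0.946, -0.323, 0.015], [-0.323, 0.946, 0.016], [-0.02, 0.01, -1.0]]
contact_force: [-0.2, 0.5, -0.6]
grip_width: 0.0007
```

```bash
python3 blue.py
python3 - <<'E'
from h import *
np.set_printoptions(precision=4,suppress=True)
a=bot.grab_frame("scene")
for q,z in(("plunger_top",.15),("dish_empty",0),("dish_done",0),("bottle_a",0),("tweezers",0)): print(q,[(r["p"],r["xy"],at(a,r["xy"],z)) for r in bot.spot_point(q,a)[:2]])
b=bot.grab_frame("top")
im=np.vstack([cv2.resize(x,(600,300)) for x in (a["frame"][220:380,250:490],b["frame"][160:290,280:475])])
cv2.imwrite("pics/f.png",im[:,:,::-1])
E
```

```text
15.5667 [0.4229 0.1012 0.177 ] [-0.2283  0.5192 -0.5777]
scene [356 285   5  22  85] apron [0.5639 0.1373 0.0455] dish [0.5885 0.163  0.008 ]
scene [304 313  14  13 121] apron [0.4719 0.1451 0.0455] dish [0.4918 0.1712 0.008 ]
scene [377 344  14  14 168] apron [0.5204 0.0278 0.0455] dish [0.5428 0.0479 0.008 ]
top [402 223  13  12 121] apron [0.5433 0.0543 0.0455] dish [0.5458 0.0468 0.008 ]
top [337 249  13  13 124] apron [0.4941 0.1722 0.0455] dish [0.4946 0.1695 0.008 ]
plunger_top [(0.98, [388.1, 236.9], array([0.6143, 0.1311, 0.15  ]))]
dish_empty [(0.61, [307.9, 319.9], array([ 0.4908,  0.1766, -0.    ]))]
dish_done [(0.66, [389.8, 359.2], array([0.5438, 0.0336, 0.    ]))]
bottle_a [(0.84, [292.4, 280.6], array([0.5245, 0.2668, 0.    ])), (0.57, [332.9, 276.4], array([0.5884, 0.231 , 0.    ]))]
tweezers [(0.53, [425.9, 326.5], array([0.6368, 0.0461, 0.    ]))]
```

View pics/f.png

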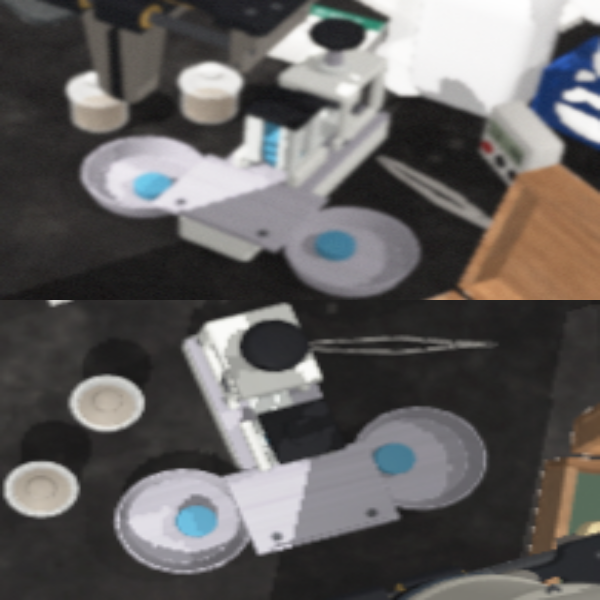

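The final picture shows one tablet in each dish, at (152,186) and (336,245) in the scene half. The apron is bare, the plunger is up, and everything else is where it was.

```bash
python3 -c "
from cell import bot
print(bot.job_done())"
```

```text
the job is handed in; nothing more can be done
None
```

I pressed the plunger down to its stop once and let it spring back. The tablet that came out was pushed sideways off the apron into the empty left dish with the shut fingertips. I handed the job in at about 16 s.

**Last checks:** Both cameras show one tablet lying flat in each dish, the new one near the dish centre at about (0.49, 0.17). The apron is empty, so no second tablet came out, and the plunger is up. The dishes, bottles and tweezers stand where they were, within the accuracy of the measurement. The arm is clear and touching nothing.

**What disagreed or went rough:**
- **Fingertip height:** The shut fingertips were about 30 mm (by camera) to 39 mm (by contact with the plunger) higher than the reported TCP. I worked by contact force and used 39 mm for the push.
- **Force spike:** On the last push against the plunger's stop, the wrist force peaked at about 85 N at the fingertips. That is under the 120 N wrist limit but much harder than needed. I read the 40 N limit as covering the arm and gripper body, not the fingertips.

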